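# Clear the sample tray and hold it up level

## Task

Clear the two cork offcuts out of the grey sample tray into the small yellow waste bin, leaving the culture dish in the tray. Then take the tray by its blue handle, lift it gently and level, with the dish in it, and finish while holding it still and level in the air about 15 cm clear above the worktop (do not put it down or let go). Do not disturb the carton, the blue-lidded cup or the timer standing nearby.

Things in the scene. Friction and masses are not known exactly. Their poses are not given: they have to be found in the camera images.
- sample_tray: Dark grey two-compartment tray, loose, 0.2 to 0.42 kg, 170 (x) x 250 (y) mm, floor 5 mm thick, outer rim 16 mm high. Origin: centre of its underside; z up. A 4 mm divider along x at y = 0 (21 mm high) splits it, the handle stands over the divider. Offcuts lie in the +y compartment, the dish in the -y one. It balances about the handle. Yaw 0.2 to 0.8.
- tray_handle (a point): Centre of the tray's blue grip bar, 51 mm above the tray's underside over its centre; same axes as the tray. The bar is 94 mm long (x), 16 mm wide (y), 22 mm tall (40 to 62 mm above the underside), flat sides, on a grey 10 x 14 mm post near each end (x = +-42 mm). Grip the middle from above, fingers closing along the tray's y.
- offcut_a_center (a point): Cork offcut: a chunk 24 mm (x) x 36 mm (y) x 22 mm high with a small chip 5 mm higher on top, about 14 g. Point: centre of the chunk, 11 mm above its underside; it lies flat on the tray floor, its x and y axes within about 0.3 rad of the tray's. Grip across the 24 mm (along its x).
- offcut_b_center (a point): The other cork offcut, same size and axes. They lie side by side across the tray, one toward its +x side and one toward -x (which is which varies), 60 to 85 mm apart along its x and 75 to 100 mm from the handle.
- dish_center (a point): Centre of the round culture dish, 66 mm diameter, 15 mm high, pinkish, closed, light (about 18 g), lying flat on the floor of the tray's -y compartment, free to slide.
- waste_bin: Small yellow open-topped square waste bin, 100 x 100 mm outside, 70 mm high with a rolled rim (73 mm at its top), walls 3 mm, fixed to the worktop. Origin: centre of its underside. It stands either to the left of the tray or to the right.
- carton: Bystander: white carton with blue panel, 50 x 85 x 66 mm high, loose; origin at centre of underside. It stands on the side of the tray away from the bin.
- blue_cup: Bystander: specimen cup with blue screw lid, 60 mm diameter, 72 mm high, loose; origin at centre of underside.
- bench_timer: Bystander: white bench timer, 68 x 62 x 19 mm, loose, lying beyond the tray to the right; origin at centre of underside.

How it is judged:
On the way, in this order (a step that is already met when the one before it is completed fails the run):
1. both offcuts lie in the waste bin, let go, while the tray still stands on the worktop (x of offcut_a_center in the frame of waste_bin between -0.05 and 0.05 m and y of offcut_a_center in the frame of waste_bin between -0.05 and 0.05 m and z of offcut_a_center in the frame of waste_bin between 0 and 0.068 m and x of offcut_b_center in the frame of waste_bin between -0.05 and 0.05 m and y of offcut_b_center in the frame of waste_bin between -0.05 and 0.05 m and z of offcut_b_center in the frame of waste_bin between 0 and 0.068 m and contact force between each of offcut_a, offcut_b and the fingers below 0.1 N and height (world z) of sample_tray below 0.02 m), for 0.2 s.
2. the tray is held up, level, by its handle, with the dish in it (height (world z) of sample_tray above 0.1 m and angle between tray_handle's own z axis and vertical below 0.1 rad and contact force between sample_tray and the fingers above 1 N and distance between the grasp point and tray_handle below 0.06 m and x of dish_center in the frame of tray_handle between -0.087 and 0.087 m and y of dish_center in the frame of tray_handle between -0.127 and 0 m and z of dish_center in the frame of tray_handle between -0.051 and -0.028 m), for 0.3 s.
At the end, for the whole second after the job is handed in: The fingers hold the tray at its handle (grasp point within 60 mm of it), underside 100 to 220 mm above the worktop, tilt under 0.1 rad, still (under 0.03 m/s, 0.15 rad/s), touching no bin or bystander; the dish lies on the floor of its own compartment; both offcuts are in the bin below its rim (all of step 2 and height (world z) of sample_tray below 0.22 m and linear speed of sample_tray below 0.03 m/s and angular speed of sample_tray below 0.15 rad/s and contact force between sample_tray and waste_bin below 0.3 N and contact force between sample_tray and carton below 0.3 N and contact force between sample_tray and blue_cup below 0.3 N and contact force between sample_tray and bench_timer below 0.3 N and x of offcut_a_center in the frame of waste_bin between -0.05 and 0.05 m and y of offcut_a_center in the frame of waste_bin between -0.05 and 0.05 m and z of offcut_a_center in the frame of waste_bin between 0 and 0.068 m and x of offcut_b_center in the frame of waste_bin between -0.05 and 0.05 m and y of offcut_b_center in the frame of waste_bin between -0.05 and 0.05 m and z of offcut_b_center in the frame of waste_bin between 0 and 0.068 m); the arm keeps its last pose, push and grip.
It fails at once if the tray is tipped more than 0.26 rad (angle between tray_handle's own z axis and vertical above 0.26 rad).
It fails at once if the tray is moved faster than 0.5 m/s (not gently) (linear speed of sample_tray above 0.5 m/s).
It fails at once if the dish leaves its compartment of the tray (not (x of dish_center in the frame of tray_handle between -0.095 and 0.095 m and y of dish_center in the frame of tray_handle between -0.135 and 0.01 m and z of dish_center in the frame of tray_handle between -0.06 and 0 m)).
It fails at once if a bystander is pushed more than 30 mm or knocked over (distance of any of carton, blue_cup, bench_timer from where it was at the start of the episode above 0.03 m or angle between any of carton, blue_cup, bench_timer's own z axis and vertical above 0.3 rad).
It also fails if it takes over 54 s, if anything falls off the work surface, if the arm or the gripper's body presses on something with over 40 N, if the wrist force passes 120 N, or if a joint passes its speed limit or range.

## Robot

A 6-joint arm with a two-finger parallel gripper is mounted at the origin on a cart in front of the work surface, level with it; the furniture and walls round the work are solid. World frame = base frame: x ahead of the robot, y to its left, z up, the work surface at z = 0. Lengths are in m, angles in rad, forces in N, time in s.
With the tool pointing down it reaches from about 0.25 to 0.725 m from the base axis. Payload 4 kg.
Tool frame: the origin (TCP) lies midway between the tips of the shut fingers; the grasp point (between the pads) lies 19 mm behind it; z points along the fingers, y is the line along which they close (so a half turn about z gives the same grasp; the last joint's range is limited). The gripper opens to 85 mm and grips with 20 to 120 N. Pads are 22 mm wide; open, the fingers measure 114 mm over their backs; the gripper's body (76 mm by 85 mm) begins 54 mm behind the grasp point. The pads swing forward as they close: fully open they stand 13 mm farther back than shut.
Start: joints at [1.275, 0.241, 0.005, 1.335, 0, 1.571], TCP at [0.146, 0.478, 0.231] pointing down, gripper open.
Joint ranges: [-2.72, 2.72], [-1.05, 1.87], [-1.09, 1.28], [-1.99, 2.15], [-1.42, 1.44], [-3.14, 3.14]. Speed limits (rad/s): [2.79, 2.79, 3.14, 3.14, 3.14, 3.14].

## Interface

Orientations are given as a unit quaternion [x, y, z, w].
In Python, from workcell import bot gives the robot as it stands. The module is installed in compiled form; this text tells all that it offers.
- The arm moves only by the tool drive_tool, never from a script. Its arguments are lists of equal length, an entry for each row: "slide": the shift along the tool's x, y, z scaled (see below), a list of three; "rotation": the turn, a rotation vector about the tool's x, y, z scaled (see below), a list of three. A call has exactly 8 rows; each row is the pose to reach, as a shift and turn from the pose commanded when the call began, along the tool's axes at that moment; what a row does not reach only later rows make up. The controller multiplies each number of a shift by 250 mm and each number of a turn by 0.5 rad. A row lasts 1/8 s, in which the tool goes at most 62.5 mm and 10.7 degrees, less where a joint would pass 70% of its speed; a pose out of reach is approached as far as the arm can. A call with a number of a shift or a turn outside -1 to 1 is refused whole. A call with a gripper value outside its range is refused whole. "gripper" is the opening, from 0 (shut) to 1 (fully open), set as the call begins (left out, the last holds). The fingers move at their own pace and stop on an object; the grip force is fixed at half the most. Time passes only in rows, so rows that repeat a pose let the fingers close, or fill a call up. It gives the time, the measured TCP pose, the force, the opening and the grip force at its end, in the units of the state.
- bot.get_obs(): the state, without advancing time (a new reading comes with each control period).
- bot.camera(name): name is "side" or "top"; returns a dict with "image" (480x640x3 uint8, red, green, blue), "z_map" (480x640 float32, m along the optical axis (not along the pixel's ray), 0 where there is no reading), "camera_matrix" (3x3 intrinsics, pixels), "k1" (the pictures are not rectified: a ray, as slopes to the right and down, at radius r is drawn at 1 + k1 r^2 times it, then the intrinsics apply), "xyz" and "orientation" of the camera in the world. Camera axes: x right, y up, looking along -z (the intrinsics and any distortion apply to the point x, -y, -z); pixel columns grow to the right and rows downward; lengths in m; the calibration is good to about 2 mm. A picture is of the moment at which its call begins.
- bot.job_done(): hands the job in; it is judged then, once.
The state is a dict: "clock": time; "joint_pos": joint angles; "joint_vel": joint speeds; "tau": joint torques, N m; "eef_pos": TCP position; "tool_rot": TCP orientation; "ft_force": force on the tool from outside, world axes, zero at the start; "ft_torque": the same for the moment, N m; "grip_width": finger opening in m; "grasp_force": force on a finger pad.
Only numpy, scipy, OpenCV 4.12 (cv2) and the standard library are available. Lean on these libraries where they do the work, as an engineer would, in place of code of your own. Each camera call takes 0.05 s, during which the arm holds its last target. There are 200 camera calls.

## Working session

There is one attempt and no reset: what is moved stays moved. The work goes in short steps, Python scripts to look and compute and a tool call to move; the robot and the scene stay as the last step left them, time stands still between calls to the robot, and variables do not carry over. Pictures are saved under pics/ and viewed, at most 10 in all, crops included, and the job is handed in when it is done.

Besides the shell and the picture viewer there is one more tool, called after ">>>" in YAML: its name, and indented under it one key for each argument. drive_tool: Moves the arm, as the interface text tells. Shifts and turns lie within -1 to 1; 1 stands for 250 mm of shift or 0.5 rad of turn. Its arguments: {"type":"object","properties":{"slide":{"type":"array","items":{"type":"array","items":{"type":"number"}}},"rotation":{"type":"array","items":{"type":"array","items":{"type":"number"}}},"gripper":{"type":"number"}},"required":["slide","rotation"]}

```bash
mkdir -p pics; cat > h.py <<'E'
import numpy as np, cv2
from scipy.spatial.transform import Rotation as R
from workcell import bot
def cloud(c):
    K=c["camera_matrix"];v,u=np.mgrid[:480,:640]
    d=np.stack([(u-K[0,2])/K[0,0],(v-K[1,2])/K[1,1]],-1)
    s=d.copy()
    for _ in range(8): s=d/(1+c["k1"]*(s**2).sum(-1,keepdims=True))
    z=c["z_map"][...,None]
    P=np.concatenate([s[...,:1]*z,-s[...,1:]*z,-z],-1)
    W=P@R.from_quat(c["orientation"]).as_matrix().T+np.array(c["xyz"])
    W[c["z_map"]==0]=np.nan
    return W
def shot(name,f):
    c=bot.camera(name);cv2.imwrite(f"pics/{f}.png",c["image"][...,::-1]);return c,cloud(c)
E
python3 - <<'E'
from h import *
for n in("top","side"):
    c,W=shot(n,n+"0");np.savez(n+"0",W=W,I=c["image"]);print(n,c["xyz"],c["orientation"],c["k1"])
o=bot.get_obs();print(o["eef_pos"],o["tool_rot"],o["ft_force"],o["clock"])
E
```

```text
top [0.49156154 0.16828336 1.03376239] [ 0.02444392 -0.02335595 -0.70261064  0.7107709 ] 0.010633362559047082
side [0.19923643 0.80943489 0.67654612] [-0.12394236  0.40945526  0.87187533 -0.23836544] 0.05400722019787138
[0.14558891 0.47773127 0.23050096] [ 1.47363805e-01  9.89081905e-01 -9.33943296e-04 -1.44595453e-04] [ 0.29193761 -0.34926444 -0.89259399] 0.1
```

View pics/top0.png

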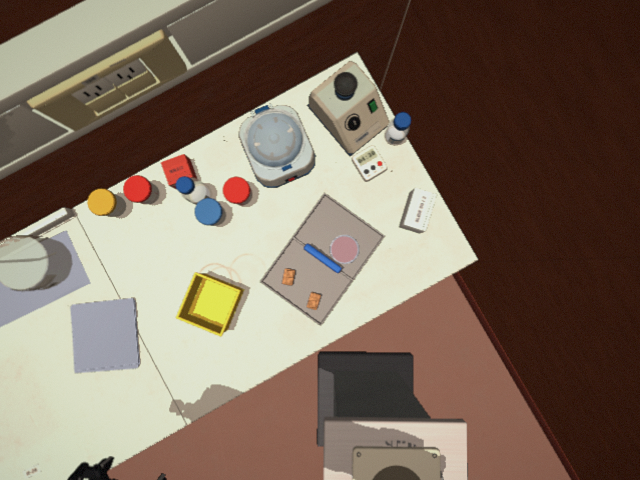

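View pics/side0.png

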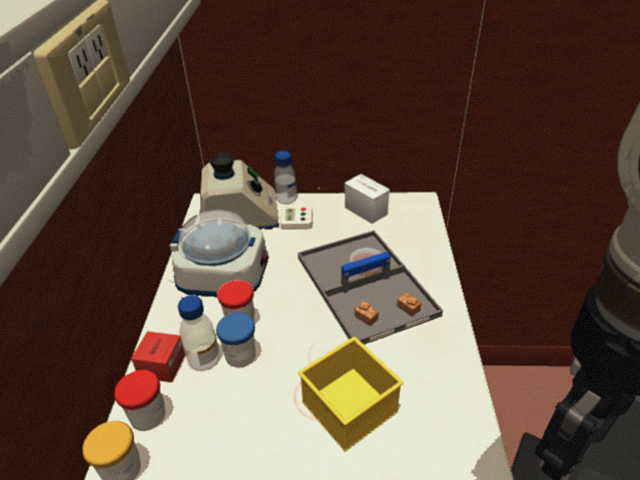

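The top view shows the tray's handle at (323,258), corks at (289,277) and (314,300), the dish at (344,249) and the bin at (210,303). The blue cup is at (209,211), the carton at (419,210) and the timer at (370,163). The side view agrees.

```bash
cat > m.py <<'E'
from h import *
def comps(W,I,lo,hi,roi,amin=30):
    x0,x1,y0,y1=roi
    hsv=cv2.cvtColor(np.ascontiguousarray(I),cv2.COLOR_RGB2HSV);m=cv2.inRange(hsv,lo,hi)
    k=np.zeros_like(m);k[y0:y1,x0:x1]=m[y0:y1,x0:x1]
    n,L,s,_=cv2.connectedComponentsWithStats(k)
    return [W[(L==i)&np.isfinite(W[...,2])] for i in range(1,n) if s[i,4]>amin]
def rect(P): 
    r=cv2.minAreaRect(P[:,:2].astype(np.float32)*1000);return np.round(r[0],1),np.round(r[1],1),round(r[2],1)
def rep(tag,cs):
    for P in cs: print(tag,len(P),"rect mm",*rect(P),"z",np.round(np.percentile(P[:,2],[2,20,50,80,98])*1000))
E
python3 - <<'E'
from m import *
for n,rt,rb in(("top",(255,400,185,330),(170,260,260,345)),("side",(290,450,220,345),(290,420,330,450))):
    d=np.load(n+"0.npz");W,I=d["W"],d["I"];print(n)
    rep("handle",comps(W,I,(100,140,60),(125,255,255),rt))
    rep("cork",comps(W,I,(3,110,90),(20,255,255),rt))
    rep("dish",comps(W,I,(150,30,80),(179,140,255),rt))
    b=comps(W,I,(22,120,60),(35,255,255),rb)
    rep("bin",b)
    rep("binrim",[P[P[:,2]>.066] for P in b])
    rep("trayall",comps(W,I,(0,0,50),(179,80,140),rt,800))
d=np.load("top0.npz");W=d["W"]
for k,(u,v) in dict(cup=(209,211),carton=(419,210),timer=(370,163),mixer=(275,140)).items():print(k,W[v,u].round(3))
E
```

```text
top
handle 275 rect mm [511.3 166.5] [91.2 14.1] 55.1 z [57. 59. 61. 62. 65.]
cork 159 rect mm [470.  242.6] [21.7 34.3] 79.4 z [ 8. 24. 26. 29. 33.]
cork 163 rect mm [417.3 185.2] [23.1 34.6] 74.6 z [ 3. 24. 25. 29. 33.]
cork 34 rect mm [ 299.8 -102.4] [38.5 41.6] 42.3 z [-782. -779. -776. -773. -768.]
dish 458 rect mm [533.  118.2] [57.2 57.6] 45.4 z [15. 17. 19. 20. 23.]
bin 1958 rect mm [411.9 407.9] [103.5 104.9] 68.6 z [-2.  1.  3. 69. 73.]
binrim 472 rect mm [411.9 407.9] [103.5 104.9] 68.6 z [67. 69. 71. 72. 75.]
side
handle 519 rect mm [504.7 142.4] [144.6  46. ] 78.3 z [47. 54. 61. 63. 65.]
cork 230 rect mm [423.  182.9] [29.7 53.9] 58.3 z [22. 25. 27. 31. 33.]
cork 252 rect mm [476.3 239.1] [30.5 55.6] 64.8 z [15. 25. 27. 30. 33.]
bin 2572 rect mm [427.3 383.2] [141.9 153.3] 68.9 z [ 2.  4.  5. 73. 75.]
binrim 867 rect mm [411.  408.3] [106.8 104.8] 68.9 z [71. 72. 73. 74. 76.]
trayall 6959 rect mm [511.6 168.7] [171.  254.9] 54.8 z [ 3.  4.  6. 10. 25.]
cup [0.609 0.411 0.072]
carton [ 0.617 -0.04   0.067]
timer [0.73  0.06  0.017]
mixer [0.751 0.267 0.122]
```

```bash
cat > g.py <<'E'
import sys
from h import *
def go(p,a=None):
    o=bot.get_obs();Rt=R.from_quat(o["tool_rot"]);d=Rt.inv().apply(np.array(p)-o["eef_pos"])
    y=Rt.as_matrix()[:,1];cur=np.degrees(np.arctan2(y[1],y[0]))
    print("t",o["clock"],"eef",np.round(o["eef_pos"],4),"yawY",round(cur,1),"w",o["grip_width"],"slide",np.round(d/.25,3),
      "rotz", None if a is None else round(-np.radians((a-cur+180)%360-180)/.5,3),"j",np.round(o["joint_pos"],2))
if __name__=="__main__": v=list(map(float,sys.argv[1:]));go(v[:3],v[3] if len(v)>3 else None)
E
python3 - <<'E'
from m import *
d=np.load("top0.npz")
for P in comps(d["W"],d["I"],(3,110,90),(20,255,255),(255,400,185,330),100): rep("c",[P[P[:,2]>.02]])
E
python3 g.py .471 .242 .1
```

```text
c 151 rect mm [470.  242.7] [21.4 34.3] 79.3 z [22. 24. 26. 29. 33.]
c 156 rect mm [417.5 185.9] [21.6 34.6] 74.7 z [22. 24. 25. 29. 33.]
t 0.1 eef [0.1456 0.4777 0.2305] yawY 73.1 w 0.08539326785835684 slide [-1.52  -0.522  0.523] rotz None j [1.27 0.24 0.   1.34 0.   1.57]
```

>>> drive_tool:
  slide:
    - [-0.1,-0.03,0.03]
    - [-0.3,-0.1,0.1]
    - [-0.5,-0.17,0.15]
    - [-0.7,-0.24,0.2]
    - [-0.85,-0.3,0.2]
    - [-1,-0.35,0.2]
    - [-1,-0.35,0.2]
    - [-1,-0.35,0.2]
  rotation:
    - [0,0,0]
    - [0,0,0]
    - [0,0,0]
    - [0,0,0]
    - [0,0,0]
    - [0,0,0]
    - [0,0,0]
    - [0,0,0]
  gripper: 0.47

```text
clock: 1.1
eef_pos: [0.3589, 0.3216, 0.1809]
tool_rot: [0.148, 0.989, -0.0, -0.001]
ft_force: [0.1, -0.2, 0.3]
grip_width: 0.0403
grasp_force: 0.0
```

```bash
python3 g.py .471 .242 .1 70
```

```text
t 1.1 eef [0.3589 0.3216 0.1809] yawY 73.0 w 0.04030944446707173 slide [-0.522 -0.173  0.323] rotz 0.106 j [ 0.73  0.23 -0.14  1.2   0.    1.03]
```

>>> drive_tool:
  slide:
    - [-0.2,-0.06,0.08]
    - [-0.38,-0.12,0.2]
    - [-0.522,-0.173,0.3]
    - [-0.522,-0.173,0.4]
    - [-0.522,-0.173,0.48]
    - [-0.522,-0.173,0.48]
    - [-0.522,-0.173,0.48]
    - [-0.522,-0.173,0.48]
  rotation:
    - [0,0,0]
    - [0,0,0]
    - [0,0,0]
    - [0,0,0]
    - [0,0,0]
    - [0,0,0]
    - [0,0,0]
    - [0,0,0]

```text
clock: 2.1
eef_pos: [0.4721, 0.2432, 0.0625]
tool_rot: [0.147, 0.989, 0.001, 0.001]
ft_force: [-0.4, -0.9, 0.4]
grip_width: 0.0399
grasp_force: 0.0
```

```bash
python3 - <<'E'
from h import *
c,W=shot("side","s1");cv2.imwrite("pics/s1c.png",cv2.resize(c["image"][200:360,270:470,::-1],None,fx=3,fy=3))
E
python3 g.py .471 .242 .011
```

```text
t 2.15 eef [0.4721 0.2431 0.0625] yawY 73.1 w 0.040034901379880965 slide [ 0.003 -0.006  0.206] rotz None j [ 0.48  0.43 -0.19  0.95  0.    0.77]
```

View pics/s1c.png

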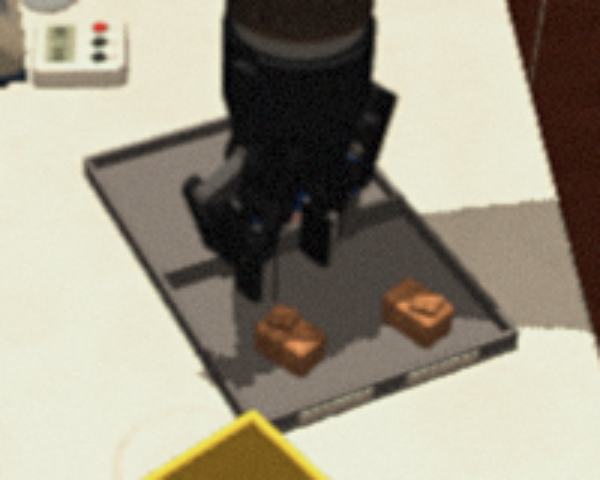

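The fingers, at about (245,290) and (318,250) in the crop, straddle the left-hand cork at (290,340) and are still above it. The spacing fits, so I'm going down.

>>> drive_tool:
  slide:
    - [0.0,-0.004,0.06]
    - [0.0,-0.004,0.12]
    - [0.0,-0.004,0.17]
    - [0,-0.004,0.2]
    - [0,-0.004,0.206]
    - [0,-0.004,0.206]
    - [0,-0.004,0.206]
    - [0,-0.004,0.206]
  rotation:
    - [0,0,0]
    - [0,0,0]
    - [0,0,0]
    - [0,0,0]
    - [0,0,0]
    - [0,0,0]
    - [0,0,0]
    - [0,0,0]

```text
clock: 3.15
eef_pos: [0.4717, 0.2415, 0.0103]
tool_rot: [0.147, 0.989, 0.0, 0.0]
ft_force: [-0.6, 0.7, 0.1]
grip_width: 0.0404
grasp_force: 0.0
```

>>> drive_tool:
  slide:
    - [0,0,0]
    - [0,0,0]
    - [0,0,0]
    - [0,0,0]
    - [0,0,0]
    - [0,0,0]
    - [0,0,0]
    - [0,0,0]
  rotation:
    - [0,0,0]
    - [0,0,0]
    - [0,0,0]
    - [0,0,0]
    - [0,0,0]
    - [0,0,0]
    - [0,0,0]
    - [0,0,0]
  gripper: 0

```text
clock: 4.15
eef_pos: [0.4718, 0.2416, 0.0104]
tool_rot: [0.147, 0.989, 0.0, 0.001]
ft_force: [0.1, -0.1, 5.7]
grip_width: 0.0227
grasp_force: 60.1
```

>>> drive_tool:
  slide:
    - [0,0,-0.08]
    - [0,0,-0.22]
    - [0,0,-0.36]
    - [0.1,0.1,-0.46]
    - [0.22,0.24,-0.5]
    - [0.34,0.38,-0.5]
    - [0.44,0.5,-0.5]
    - [0.494,0.564,-0.5]
  rotation:
    - [0,0,0]
    - [0,0,0]
    - [0,0,0]
    - [0,0,0]
    - [0,0,0]
    - [0,0,0]
    - [0,0,0]
    - [0,0,0]

```text
clock: 5.15
eef_pos: [0.3931, 0.4135, 0.1341]
tool_rot: [0.146, 0.989, -0.0, -0.0]
ft_force: [-0.9, 0.2, -0.3]
grip_width: 0.0224
grasp_force: 59.5
```

```bash
python3 g.py .395 .413 .045
```

```text
t 5.15 eef [0.3931 0.4135 0.1341] yawY 73.2 w 0.02235389005932159 slide [-0.008  0.001  0.357] rotz None j [ 0.81  0.44  0.03  1.16 -0.    1.1 ]
```

>>> drive_tool:
  slide:
    - [-0.008,0,0.08]
    - [-0.008,0,0.18]
    - [-0.008,0,0.28]
    - [-0.008,0,0.34]
    - [-0.008,0,0.36]
    - [-0.008,0,0.36]
    - [-0.008,0,0.36]
    - [-0.008,0,0.36]
  rotation:
    - [0,0,0]
    - [0,0,0]
    - [0,0,0]
    - [0,0,0]
    - [0,0,0]
    - [0,0,0]
    - [0,0,0]
    - [0,0,0]

```text
clock: 6.15
eef_pos: [0.3967, 0.4121, 0.0457]
tool_rot: [0.147, 0.989, 0.001, 0.001]
ft_force: [0.3, 0.8, 0.5]
grip_width: 0.0225
grasp_force: 59.5
```

>>> drive_tool:
  slide:
    - [0,0,0]
    - [0,0,0]
    - [0,0,0]
    - [0,0,-0.04]
    - [0,0,-0.12]
    - [0,0,-0.24]
    - [0,0,-0.34]
    - [0,0,-0.36]
  rotation:
    - [0,0,0]
    - [0,0,0]
    - [0,0,0]
    - [0,0,0]
    - [0,0,0]
    - [0,0,0]
    - [0,0,0]
    - [0,0,0]
  gripper: 0.47

```text
clock: 7.15
eef_pos: [0.3973, 0.4128, 0.1374]
tool_rot: [0.147, 0.989, 0.002, 0.001]
ft_force: [1.1, 0.3, -0.9]
grip_width: 0.0402
grasp_force: 0.0
```

```bash
python3 - <<'E'
from m import *
c,W=shot("side","s2")
rep("cork",comps(W,c["image"],(3,110,90),(20,255,255),(270,470,220,460)))
rep("handle",comps(W,c["image"],(100,140,60),(125,255,255),(290,450,220,345)))
E
python3 g.py .4185 .185 .06;python3 g.py .4185 .185 .011
```

```text
cork 243 rect mm [391.2 253. ] [ 37.6 220.1] 20.7 z [17. 25. 27. 31. 34.]
cork 2109 rect mm [408.4 374.4] [131.6 111. ] 82.1 z [ 3. 12. 32. 59. 74.]
cork 1653 rect mm [396.  441.4] [138.8  72.9] 24.6 z [10. 21. 39. 55. 70.]
t 7.2 eef [0.397  0.4124 0.1367] yawY 73.1 w 0.04024157242335689 slide [-0.347 -0.846  0.305] rotz None j [ 0.8   0.44  0.03  1.16 -0.    1.1 ]
t 7.2 eef [0.397  0.4124 0.1367] yawY 73.1 w 0.04024157242335689 slide [-0.347 -0.847  0.501] rotz None j [ 0.8   0.44  0.03  1.16 -0.    1.1 ]
```

View pics/s2.png

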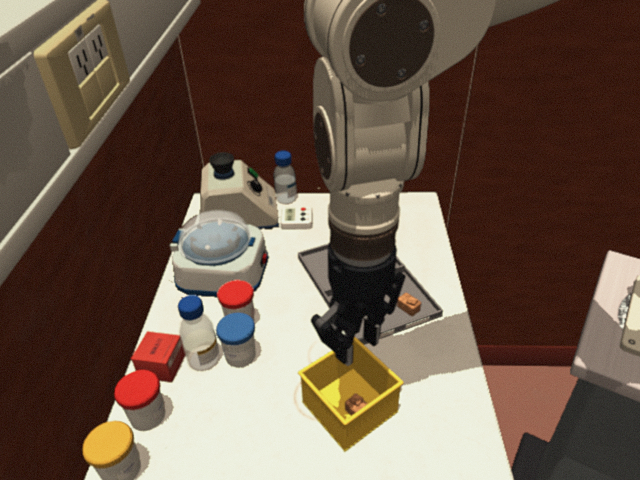

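The first cork is in the bin at (355,402). The second is still in the tray at (409,302), so I'm moving to it.

>>> drive_tool:
  slide:
    - [-0.03,-0.08,0.0]
    - [-0.09,-0.22,0]
    - [-0.16,-0.4,0.03]
    - [-0.24,-0.58,0.1]
    - [-0.3,-0.74,0.2]
    - [-0.347,-0.846,0.3]
    - [-0.347,-0.846,0.3]
    - [-0.347,-0.846,0.3]
  rotation:
    - [0,0,0]
    - [0,0,0]
    - [0,0,0]
    - [0,0,0]
    - [0,0,0]
    - [0,0,0]
    - [0,0,0]
    - [0,0,0]

```text
clock: 8.2
eef_pos: [0.4177, 0.1845, 0.0598]
tool_rot: [0.147, 0.989, 0.0, -0.0]
ft_force: [-0.1, -0.4, -0.2]
grip_width: 0.0399
grasp_force: 0.0
```

```bash
python3 g.py .4185 .1855 .011 72
```

```text
t 8.2 eef [0.4177 0.1845 0.0598] yawY 73.1 w 0.03985248449110179 slide [-0.002  0.005  0.195] rotz 0.037 j [ 0.42  0.31 -0.39  0.87  0.    0.71]
```

>>> drive_tool:
  slide:
    - [0.0,0.004,0.06]
    - [0.0,0.004,0.12]
    - [0.0,0.004,0.16]
    - [0,0.004,0.19]
    - [0,0.004,0.196]
    - [0,0.004,0.196]
    - [0,0.004,0.196]
    - [0,0.004,0.196]
  rotation:
    - [0,0,0]
    - [0,0,0]
    - [0,0,0]
    - [0,0,0]
    - [0,0,0]
    - [0,0,0]
    - [0,0,0]
    - [0,0,0]

```text
clock: 9.2
eef_pos: [0.4181, 0.185, 0.0111]
tool_rot: [0.147, 0.989, 0.0, 0.0]
ft_force: [-0.1, -0.7, -0.1]
grip_width: 0.0403
grasp_force: 0.0
```

>>> drive_tool:
  slide:
    - [0,0,0]
    - [0,0,0]
    - [0,0,0]
    - [0,0,0]
    - [0,0,0]
    - [0,0,0]
    - [0,0,0]
    - [0,0,0]
  rotation:
    - [0,0,0]
    - [0,0,0]
    - [0,0,0]
    - [0,0,0]
    - [0,0,0]
    - [0,0,0]
    - [0,0,0]
    - [0,0,0]
  gripper: 0

```text
clock: 10.2
eef_pos: [0.4182, 0.1851, 0.0112]
tool_rot: [0.147, 0.989, 0.0, 0.0]
ft_force: [-0.4, -0.4, 5.3]
grip_width: 0.0223
grasp_force: 59.4
```

```bash
python3 g.py .424 .402 .135
```

```text
t 10.2 eef [0.4182 0.1851 0.0112] yawY 73.1 w 0.02234035063113396 slide [ 0.23   0.837 -0.495] rotz None j [ 0.42  0.38 -0.44  0.75 -0.    0.71]
```

>>> drive_tool:
  slide:
    - [0,0,-0.08]
    - [0,0,-0.24]
    - [0.0,0.03,-0.4]
    - [0.05,0.18,-0.5]
    - [0.1,0.36,-0.5]
    - [0.15,0.54,-0.5]
    - [0.2,0.72,-0.5]
    - [0.23,0.837,-0.5]
  rotation:
    - [0,0,0]
    - [0,0,0]
    - [0,0,0]
    - [0,0,0]
    - [0,0,0]
    - [0,0,0]
    - [0,0,0]
    - [0,0,0]

```text
clock: 11.2
eef_pos: [0.4233, 0.4039, 0.135]
tool_rot: [0.147, 0.989, -0.0, -0.0]
ft_force: [0.4, 0.0, -0.1]
grip_width: 0.0224
grasp_force: 58.9
```

```bash
python3 g.py .424 .402 .05
```

```text
t 11.2 eef [0.4233 0.4039 0.135 ] yawY 73.1 w 0.02241007025842233 slide [-0.005 -0.006  0.34 ] rotz None j [0.76 0.46 0.07 1.18 0.   1.06]
```

>>> drive_tool:
  slide:
    - [-0.005,-0.006,0.08]
    - [-0.005,-0.006,0.18]
    - [-0.005,-0.006,0.28]
    - [-0.005,-0.006,0.33]
    - [-0.005,-0.006,0.34]
    - [-0.005,-0.006,0.34]
    - [-0.005,-0.006,0.34]
    - [-0.005,-0.006,0.34]
  rotation:
    - [0,0,0]
    - [0,0,0]
    - [0,0,0]
    - [0,0,0]
    - [0,0,0]
    - [0,0,0]
    - [0,0,0]
    - [0,0,0]

```text
clock: 12.2
eef_pos: [0.425, 0.4005, 0.0517]
tool_rot: [0.147, 0.989, 0.001, 0.001]
ft_force: [-0.6, 0.4, 0.1]
grip_width: 0.0224
grasp_force: 58.9
```

>>> drive_tool:
  slide:
    - [0,0,0]
    - [0,0,0]
    - [0,0,0]
    - [0,0,-0.04]
    - [0,0,-0.14]
    - [0,0,-0.28]
    - [0,0,-0.42]
    - [0,0,-0.5]
  rotation:
    - [0,0,0]
    - [0,0,0]
    - [0,0,0]
    - [0,0,0]
    - [0,0,0]
    - [0,0,0]
    - [0,0,0]
    - [0,0,0]
  gripper: 0.47

```text
clock: 13.2
eef_pos: [0.4253, 0.4008, 0.1789]
tool_rot: [0.147, 0.989, 0.002, 0.001]
ft_force: [-0.6, 0.1, -0.8]
grip_width: 0.0402
grasp_force: 0.0
```

>>> drive_tool:
  slide:
    - [0.1,0,-0.05]
    - [0.25,0,-0.1]
    - [0.4,0,-0.1]
    - [0.5,0,-0.1]
    - [0.5,0,-0.1]
    - [0.5,0,-0.1]
    - [0.5,0,-0.1]
    - [0.5,0,-0.1]
  rotation:
    - [0,0,-0.1]
    - [0,0,-0.3]
    - [0,0,-0.5]
    - [0,0,-0.7]
    - [0,0,-0.9]
    - [0,0,-1]
    - [0,0,-1]
    - [0,0,-1]
  gripper: 0.75

```text
clock: 14.2
eef_pos: [0.3051, 0.4366, 0.2012]
tool_rot: [-0.102, 0.995, 0.0, 0.0]
ft_force: [0.2, 0.5, 0.2]
grip_width: 0.0641
grasp_force: 0.0
```

```bash
python3 - <<'E'
from m import *
c,W=shot("top","t3");I=c["image"];rt=(255,400,185,330)
rep("handle",comps(W,I,(100,140,60),(125,255,255),rt))
rep("cork",comps(W,I,(3,110,90),(20,255,255),(170,400,185,345)))
rep("dish",comps(W,I,(150,30,80),(179,140,255),rt))
c,W=shot("side","s3")
rep("handle",comps(W,c["image"],(100,140,60),(125,255,255),(290,450,220,345)))
cv2.imwrite("pics/c3.png",np.hstack([cv2.resize(I[180:350,160:400,::-1],(400,283)),cv2.resize(c["image"][200:460,270:470,::-1],(218,283))]))
E
python3 g.py .5115 .1675 .1 145
```

```text
handle 272 rect mm [511.5 166.7] [90.9 14. ] 55.0 z [57. 59. 61. 62. 65.]
cork 117 rect mm [438.3 391.2] [21.9 23.1] 61.3 z [ 3. 35. 37. 40. 43.]
cork 189 rect mm [395.1 411.8] [21.9 35. ] 68.2 z [ 1. 21. 24. 28. 31.]
dish 465 rect mm [533.3 118.8] [57.2 57.4] 26.7 z [15. 17. 19. 20. 23.]
handle 527 rect mm [510.2 169.5] [93.  17.5] 55.5 z [47. 53. 61. 63. 65.]
t 14.3 eef [0.3051 0.4365 0.2009] yawY 101.7 w 0.0642012236914953 slide [-0.591 -1.221  0.404] rotz -1.513 j [0.96 0.32 0.03 1.28 0.   0.76]
```

View pics/c3.png

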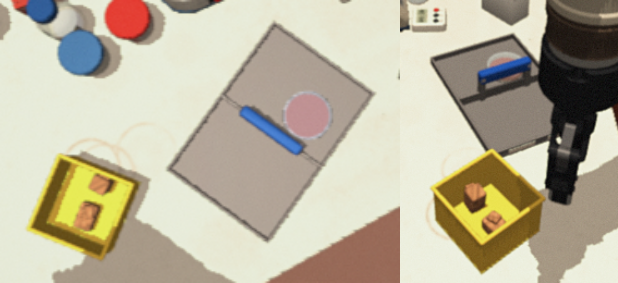

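Both corks are in the bin, at (87,215) and (100,184) in the left panel, and the tray is undisturbed. Next I'm moving to the handle.

>>> drive_tool:
  slide:
    - [-0.05,-0.1,0]
    - [-0.15,-0.28,0]
    - [-0.25,-0.48,0]
    - [-0.35,-0.68,0]
    - [-0.42,-0.85,0]
    - [-0.48,-1,0]
    - [-0.48,-1,0]
    - [-0.48,-1,0]
  rotation:
    - [0,0,-0.1]
    - [0,0,-0.3]
    - [0,0,-0.5]
    - [0,0,-0.7]
    - [0,0,-0.9]
    - [0,0,-1]
    - [0,0,-1]
    - [0,0,-1]

```text
clock: 15.3
eef_pos: [0.4731, 0.2161, 0.2007]
tool_rot: [-0.344, 0.939, 0.0, -0.0]
ft_force: [-0.1, 0.4, 0.1]
grip_width: 0.0639
grasp_force: 0.0
```

```bash
python3 g.py .5112 .1673 .1 145.1
```

```text
t 15.3 eef [0.4731 0.2161 0.2007] yawY 130.3 w 0.0638536538644246 slide [ 0.01  -0.248  0.403] rotz -0.517 j [ 0.43  0.3  -0.    1.27  0.   -0.27]
```

>>> drive_tool:
  slide:
    - [0,-0.08,0.05]
    - [0.005,-0.17,0.15]
    - [0.01,-0.248,0.26]
    - [0.01,-0.248,0.36]
    - [0.01,-0.248,0.4]
    - [0.01,-0.248,0.4]
    - [0.01,-0.248,0.4]
    - [0.01,-0.248,0.4]
  rotation:
    - [0,0,-0.15]
    - [0,0,-0.35]
    - [0,0,-0.517]
    - [0,0,-0.517]
    - [0,0,-0.517]
    - [0,0,-0.517]
    - [0,0,-0.517]
    - [0,0,-0.517]

```text
clock: 16.3
eef_pos: [0.5121, 0.1678, 0.102]
tool_rot: [-0.463, 0.886, -0.0, 0.001]
ft_force: [-0.4, 0.3, 0.3]
grip_width: 0.0644
grasp_force: 0.0
```

```bash
python3 g.py .5112 .1673 .034 145.1
```

```text
t 16.3 eef [0.5121 0.1678 0.102 ] yawY 145.2 w 0.06440313301723784 slide [0.004 0.002 0.272] rotz 0.003 j [ 0.32  0.4  -0.11  1.05  0.   -0.65]
```

>>> drive_tool:
  slide:
    - [0.002,0.002,0.06]
    - [0.002,0.002,0.13]
    - [0.002,0.002,0.2]
    - [0.002,0.002,0.25]
    - [0.002,0.002,0.272]
    - [0.002,0.002,0.272]
    - [0.002,0.002,0.272]
    - [0.002,0.002,0.272]
  rotation:
    - [0,0,0]
    - [0,0,0]
    - [0,0,0]
    - [0,0,0]
    - [0,0,0]
    - [0,0,0]
    - [0,0,0]
    - [0,0,0]

```text
clock: 17.3
eef_pos: [0.5113, 0.1673, 0.0335]
tool_rot: [-0.463, 0.886, -0.0, 0.001]
ft_force: [-0.5, 0.3, 0.4]
grip_width: 0.0641
grasp_force: 0.0
```

>>> drive_tool:
  slide:
    - [0,0,0]
    - [0,0,0]
    - [0,0,0]
    - [0,0,0]
    - [0,0,0]
    - [0,0,0]
    - [0,0,0]
    - [0,0,0]
  rotation:
    - [0,0,0]
    - [0,0,0]
    - [0,0,0]
    - [0,0,0]
    - [0,0,0]
    - [0,0,0]
    - [0,0,0]
    - [0,0,0]
  gripper: 0

```text
clock: 18.3
eef_pos: [0.5109, 0.1672, 0.0331]
tool_rot: [-0.463, 0.886, 0.0, 0.0]
ft_force: [-1.6, 0.2, 6.3]
grip_width: 0.0148
grasp_force: 60.0
```

>>> drive_tool:
  slide:
    - [0,0,-0.005]
    - [0,0,-0.015]
    - [0,0,-0.03]
    - [0,0,-0.045]
    - [0,0,-0.06]
    - [0,0,-0.07]
    - [0,0,-0.08]
    - [0,0,-0.08]
  rotation:
    - [0,0,0]
    - [0,0,0]
    - [0,0,0]
    - [0,0,0]
    - [0,0,0]
    - [0,0,0]
    - [0,0,0]
    - [0,0,0]

```text
clock: 19.3
eef_pos: [0.5109, 0.1671, 0.053]
tool_rot: [-0.463, 0.886, -0.0, 0.0]
ft_force: [-0.7, 0.3, -2.6]
grip_width: 0.015
grasp_force: 59.1
```

```bash
python3 - <<'E'
from m import *
c,W=shot("side","s4");cv2.imwrite("pics/s4c.png",cv2.resize(c["image"][200:360,270:470,::-1],None,fx=3,fy=3))
E
python3 g.py .512 .1675 .186
```

```text
t 19.35 eef [0.5108 0.1671 0.0529] yawY 145.2 w 0.014975257660865299 slide [-0.004 -0.003 -0.532] rotz None j [ 0.32  0.46 -0.18  0.94 -0.   -0.65]
```

View pics/s4c.png

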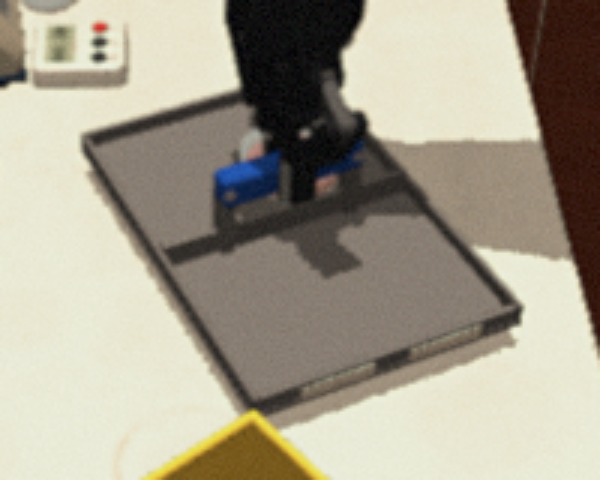

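The tray hangs level about 2 cm up, held at mid-handle at (300,180) in the crop. I'm continuing the lift gently.

>>> drive_tool:
  slide:
    - [0,0,-0.01]
    - [0,0,-0.035]
    - [0,0,-0.075]
    - [0,0,-0.115]
    - [0,0,-0.155]
    - [0,0,-0.19]
    - [0,0,-0.215]
    - [0,0,-0.225]
  rotation:
    - [0,0,0]
    - [0,0,0]
    - [0,0,0]
    - [0,0,0]
    - [0,0,0]
    - [0,0,0]
    - [0,0,0]
    - [0,0,0]

```text
clock: 20.35
eef_pos: [0.5109, 0.1672, 0.1096]
tool_rot: [-0.463, 0.886, -0.0, 0.0]
ft_force: [-0.1, 0.1, -3.6]
grip_width: 0.015
grasp_force: 59.1
```

>>> drive_tool:
  slide:
    - [0,0,-0.01]
    - [0,0,-0.04]
    - [0,0,-0.085]
    - [0,0,-0.135]
    - [0,0,-0.19]
    - [0,0,-0.24]
    - [0,0,-0.28]
    - [0,0,-0.295]
  rotation:
    - [0,0,0]
    - [0,0,0]
    - [0,0,0]
    - [0,0,0]
    - [0,0,0]
    - [0,0,0]
    - [0,0,0]
    - [0,0,0]

```text
clock: 21.35
eef_pos: [0.5111, 0.1672, 0.1838]
tool_rot: [-0.463, 0.886, -0.0, 0.001]
ft_force: [-0.1, 0.1, -2.7]
grip_width: 0.0149
grasp_force: 59.2
```

>>> drive_tool:
  slide:
    - [0,0,0]
    - [0,0,0]
    - [0,0,0]
    - [0,0,0]
    - [0,0,0]
    - [0,0,0]
    - [0,0,0]
    - [0,0,0]
  rotation:
    - [0,0,0]
    - [0,0,0]
    - [0,0,0]
    - [0,0,0]
    - [0,0,0]
    - [0,0,0]
    - [0,0,0]
    - [0,0,0]

```text
clock: 22.35
eef_pos: [0.5107, 0.1671, 0.1828]
tool_rot: [-0.463, 0.886, -0.0, 0.0]
ft_force: [0.2, -0.2, -3.3]
grip_width: 0.0152
grasp_force: 59.2
```

```bash
python3 - <<'E'
from m import *
c,W=shot("side","s5")
P=W[200:360,270:460].reshape(-1,3);r=R.from_euler("z",-55.1,degrees=True).apply(P-[.511,.167,0])
m=(abs(r[:,0])<.07)&(r[:,1]>.03)&(r[:,1]<.11)&(P[:,2]>.1)&(P[:,2]<.19)
A=np.c_[r[m,:2],np.ones(m.sum())];s=np.linalg.lstsq(A,r[m,2],rcond=None)[0];print("floor slope x,y, z0",s,m.sum())
o=bot.get_obs();print(o["eef_pos"],o["grasp_force"],o["ft_force"],o["ft_torque"])
E
```

```text
floor slope x,y, z0 [9.96753603e-04 2.63512008e-05 1.54607945e-01] 2848
[0.51072489 0.16706148 0.18280808] 59.1742068529129 [ 0.12892816 -0.2629555  -3.19716231] [ 0.00622553  0.00167894 -0.0437516 ]
```

View pics/s5.png

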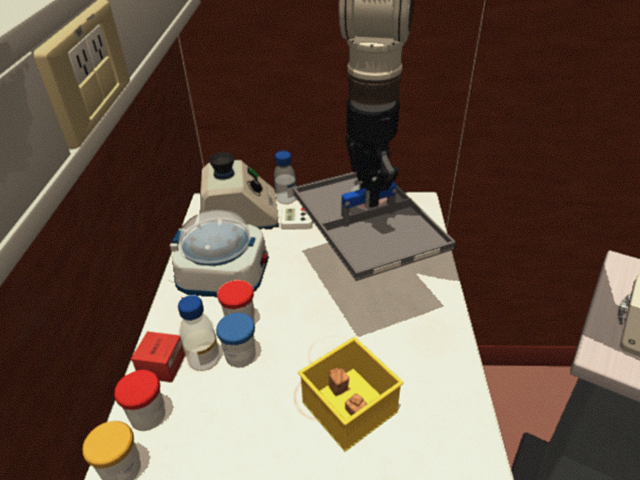

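The tray at (375,225) is level (slope about 0.001) with its underside at about 150 mm. Both corks are in the bin at (338,378) and (355,402), and the bystanders in view look undisturbed.

```bash
python3 -c "
from workcell import bot
print(bot.job_done())"
```

```text
the job is handed in; nothing more can be done
None
```

I put both cork offcuts in the yellow bin, then lifted the tray by its handle and handed the job in with it held still and level about 15 cm above the worktop; hand-in gave no verdict, and in the last picture the gripper hid the dish and the carton, so I didn't directly confirm those two.

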